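# Latch the sprung-out drive trays

### The job

Two of the four drive trays in the bench drive rack have sprung out and stand farther forward than the other two. With the fingertips, push each of these two in past its catch and let it go, so that it springs back a little and stays latched, level with the other two; do not ram it hard against its back stop. Leave the two latched trays latched as they are, and do not pick up or shift the loose parts lying around.

Things in the scene. Friction and masses are not known exactly. Their poses are not given: they have to be found in the camera images.
- rack: low white steel drive rack, fixed, four bays side by side: 440 mm wide, 250 deep, cover 48 mm above the bench (its front 55 mm open as a window over the catches, but for an 8 mm strap over each stop pin). Origin: on the bench, below the middle of its front plane; x points into the rack (push direction), y to its left end, z up. Bays at y = -159, -53, 53, 159 mm, in any order
- bay_a: bay that carries tray a, fixed in the rack. Origin: on the bench, below the bay's middle in the rack's front plane; axes as the rack's. The grey thumb tab (14 x 12 mm) of the tray's catch stands 7 mm out of the tray's face, 23 to 37 mm left (+y) of its middle, and slides up to 5 mm towards the middle by itself as the tray goes in: push on the middle or right half of the face
- tray_a_face (a point): middle of the front face of tray a, moving with it, 26 mm above the bench; x = push direction. The face is a flat black bezel 104 mm wide (y), from 9 to 43 mm above the bench, 10 mm thick. Pushing it slowly takes 4 to 8 N; tray with disk 0.75 kg
- tray_a (a joint): how far the tray is pushed in, m; a spring drives it out. 0 = sprung out, face 30 mm before the rack's front plane; 0.020 = latched on its stop pin, face 10 mm before the plane; 0.030 = back stop, face in the plane. The catch has snapped behind the pin by 0.022: let go earlier, the tray comes all the way out; let go later, it comes back to 0.020 and stays
- bay_b: bay that carries tray b, fixed in the rack. Origin: on the bench, below the bay's middle in the rack's front plane; axes as the rack's. The grey thumb tab (14 x 12 mm) of the tray's catch stands 7 mm out of the tray's face, 23 to 37 mm left (+y) of its middle, and slides up to 5 mm towards the middle by itself as the tray goes in: push on the middle or right half of the face
- tray_b_face (a point): middle of the front face of tray b, moving with it, 26 mm above the bench; x = push direction. The face is a flat black bezel 104 mm wide (y), from 9 to 43 mm above the bench, 10 mm thick. Pushing it slowly takes 4 to 8 N; tray with disk 0.75 kg
- tray_b (a joint): how far the tray is pushed in, m; a spring drives it out. 0 = sprung out, face 30 mm before the rack's front plane; 0.020 = latched on its stop pin, face 10 mm before the plane; 0.030 = back stop, face in the plane. The catch has snapped behind the pin by 0.022: let go earlier, the tray comes all the way out; let go later, it comes back to 0.020 and stays
- bay_c: bay that carries tray c, fixed in the rack. Origin: on the bench, below the bay's middle in the rack's front plane; axes as the rack's. The grey thumb tab (14 x 12 mm) of the tray's catch stands 7 mm out of the tray's face, 23 to 37 mm left (+y) of its middle, and slides up to 5 mm towards the middle by itself as the tray goes in: push on the middle or right half of the face
- tray_c_face (a point): middle of the front face of tray c, moving with it, 26 mm above the bench; x = push direction. The face is a flat black bezel 104 mm wide (y), from 9 to 43 mm above the bench, 10 mm thick. Pushing it slowly takes 4 to 8 N; tray with disk 0.75 kg
- tray_c (a joint): how far the tray is pushed in, m; a spring drives it out. 0 = sprung out, face 30 mm before the rack's front plane; 0.020 = latched on its stop pin, face 10 mm before the plane; 0.030 = back stop, face in the plane. The catch has snapped behind the pin by 0.022: let go earlier, the tray comes all the way out; let go later, it comes back to 0.020 and stays
- bay_d: bay that carries tray d, fixed in the rack. Origin: on the bench, below the bay's middle in the rack's front plane; axes as the rack's. The grey thumb tab (14 x 12 mm) of the tray's catch stands 7 mm out of the tray's face, 23 to 37 mm left (+y) of its middle, and slides up to 5 mm towards the middle by itself as the tray goes in: push on the middle or right half of the face
- tray_d_face (a point): middle of the front face of tray d, moving with it, 26 mm above the bench; x = push direction. The face is a flat black bezel 104 mm wide (y), from 9 to 43 mm above the bench, 10 mm thick. Pushing it slowly takes 4 to 8 N; tray with disk 0.75 kg
- tray_d (a joint): how far the tray is pushed in, m; a spring drives it out. 0 = sprung out, face 30 mm before the rack's front plane; 0.020 = latched on its stop pin, face 10 mm before the plane; 0.030 = back stop, face in the plane. The catch has snapped behind the pin by 0.022: let go earlier, the tray comes all the way out; let go later, it comes back to 0.020 and stays
- spare_drive: loose bare 3.5-inch hard disk lying flat, 147 x 102 x 27 mm; origin in the middle of its underside
- case_fan: loose beige 120 mm case fan lying flat, 120 x 120 x 25 mm; origin in the middle of its underside
- cpu_cooler: loose tower CPU cooler with aluminium fins standing upright, 52 x 132 x 152 mm high; origin in the middle of its underside
- ssd: loose 2.5-inch solid-state disk, 100 x 70 x 7 mm, lying on the rack's cover; origin in the middle of its underside
- screwdriver: loose screwdriver 190 mm long, 26 mm thick handle, lying on the rack's cover; origin in the middle of its length
- screw_dish: small loose steel dish, 60 mm wide, 22 mm high, on the bench in front of the rack; origin in the middle of its underside
- memory_module: loose memory module, 133 x 30 x 7 mm, lying on the bench in front of the rack; origin in the middle of its underside
- air_duster: loose white spray can standing upright, 52 mm across, 170 mm high; origin in the middle of its underside

How it is judged:
By the outcome, as a careful person would: the job done as asked, in the order asked, and still so for the second after the job is handed in, with the robot touching nothing.
It also fails if it takes over 40 s, if anything falls off the work surface, if the arm or the gripper's body presses on something with over 40 N, if the wrist force passes 120 N, or if a joint passes its speed limit or range.

### The arm

A 6-joint arm with a two-finger parallel gripper is mounted at the origin on the work surface. World frame = base frame: x ahead of the robot, y to its left, z up, the work surface at z = 0. Lengths are in mm, angles in degrees, forces in N, time in s.
With the tool pointing down it reaches from about 300 to 850 mm from the base axis. Payload 4.2 kg.
Tool frame: the origin (TCP) lies midway between the tips of the shut fingers; the grasp point (between the pads) lies 19 mm behind it; z points along the fingers, y is the direction in which the jaws open and shut (so a half turn about z gives the same grasp; the last joint's range is limited). The gripper opens to 91 mm and grips with 3 to 60 N. Pads are 32 mm wide; open, the fingers measure 118 mm over their backs; the gripper's body (76 mm by 178 mm) begins 60 mm behind the grasp point.
Start: joints at [-66.463, 18.312, 89.639, -0, 72.044, -1.146], TCP at [240.124, -522.478, 213.976] pointing down, gripper open.
Joint ranges: [-177.97, 177.97], [-48.28, 115.42], [12.27, 149.76], [-77.06, 257.06], [2.81, 150.46], [-146.56, 146.56]. Speed limits (degrees/s): [147.25, 147.25, 180, 180, 180, 180].

### API

Orientations are given as [roll, pitch, yaw] about the fixed x, y, z axes, in that order (R = Rz(yaw) Ry(pitch) Rx(roll)).
In Python, from workcell import * gives the robot as it stands.
- The arm moves only by the tool arm_command, never from a script. Its argument "deltas" is text: rows parted by semicolons, each of 7 numbers parted by spaces: the shift along the tool's x, y, z in mm, then the turn, a rotation vector about the tool's x, y, z in degrees, then the finger opening in mm, from 0 to 91.2. In form: x y z wx wy wz hand; .... A call has 1 to 5 rows; each row shifts and turns the commanded pose from where the row before left it, along the tool's axes as they then stand; what a row does not reach is not made up. A row lasts 1/8 s, in which the tool goes at most 62.5 mm and 10.7 degrees, less where a joint would pass 70% of its speed; a pose out of reach is approached as far as the arm can. A call is refused whole if a number of a shift passes 62.5 or a number of a turn 10.7, either way. A call with a gripper value outside its range is refused whole. The fingers move at their own pace and stop on an object; "force" is the grip in N (left out, the last holds). Time passes only in rows, so rows that do not move let the fingers close. It gives the time, the measured TCP pose, the force and the opening at its end, in the units of the state.
- state(): the state, without advancing time (a new reading comes with each control period).
- grab_frame(name): name is "side" or "top" or "wrist"; returns the picture (480x640x3 uint8, red, green, blue); there is no depth.
- camera_model(name): a dict with "fx", "fy", "cx", "cy" (pixels), "rvec" (rotation vector, rad) and "tvec" (3), from world to camera coordinates, as OpenCV has them; the wrist camera has in their place "mount" (4x4, takes a point from camera to tool coordinates, whose origin is the TCP and whose axes are the flange's). Camera axes: x right, y down, z forward; pixel columns grow to the right and rows downward; lengths in mm; the calibration is good to about 2 mm. A picture is of the moment at which its call begins: read the wrist's pose just before it. camera_model takes no time and is no camera call.
- job_done(): hands the job in, once; it reports no verdict.
The state is a dict: "time_s": time; "qpos": joint angles; "qvel": joint speeds; "effort": joint torques, N m; "ee_pos": TCP position; "ee_rot": TCP orientation; "force": force on the tool from outside, world axes, zero at the start; "torque": the same for the moment, N m; "gripper_width": finger opening in mm.
Only numpy, scipy, OpenCV 4.12 (cv2) and the standard library are available. Lean on these libraries where they do the work, as an engineer would, in place of code of your own. Each camera call takes 0.05 s, during which the arm holds its last target. There are 200 camera calls.

## Working session

There is one attempt and no reset: what is moved stays moved. The work goes in short steps, Python scripts to look and compute and a tool call to move; the robot and the scene stay as the last step left them, time stands still between calls to the robot, and variables do not carry over. Pictures are saved under pics/ and viewed, about 8 in all and at most 12, crops included, and the job is handed in when it is done.

Besides the shell and the picture viewer there is one more tool, called after "Request:" as a command line: name --argument value ..., lists and objects as JSON in quotes. arm_command: Moves the arm, as the interface text tells. Its arguments: {"type":"object","properties":{"deltas":{"type":"string"},"force":{"type":"number"}},"required":["deltas"]}

```bash
mkdir -p pics; python3 - <<'E'
from workcell import *
import cv2
print(state())
for n in("top","side"):
    cv2.imwrite(f"pics/{n}0.png",grab_frame(n)[:,:,::-1]); print(n,camera_model(n))
print(camera_model("wrist"))
E
```

```text
{'time_s': 0.0, 'qpos': array([-6.64637326e+01,  1.83514510e+01,  8.97061265e+01, -1.53738594e-03,
        7.20430753e+01, -1.14617831e+00]), 'qvel': array([ 0.02301337,  0.04060015,  0.04114933,  0.09090103, -0.04832183,
        0.01643337]), 'effort': array([ 2.70632270e-03, -4.12458229e+01, -2.31975102e+01,  7.30840769e-02,
        4.59810079e-02, -1.65199658e-04]), 'ee_pos': array([ 239.90433642, -522.01170533,  213.12407565]), 'ee_rot': array([-1.79899338e+02, -5.52012588e-04,  2.46829205e+01]), 'force': array([ 0.35868477, -0.08629487,  0.81496068]), 'torque': array([ 0.02163045, -0.027047  ,  0.00062979]), 'gripper_width': 90.98630105608142}
top {'fx': 529.9531125993071, 'fy': 529.9531125993071, 'cx': 325.59783308923556, 'cy': 245.45951707581406, 'rvec': array([ 2.12446748, -2.18553066,  0.13420336]), 'tvec': array([ -18.61949048,  504.08889518, 1172.35244991])}
side {'fx': 482.8774390816431, 'fy': 482.8774390816431, 'cx': 312.3113627115518, 'cy': 241.00181416540082, 'rvec': array([ 0.09537783, -2.89659465,  1.1023582 ]), 'tvec': array([ 520.492561  ,   69.44367984, 1145.78573183])}
{'fx': 339.96975847955196, 'fy': 339.96975847955196, 'cx': 322.9573093867254, 'cy': 244.2564216867954, 'mount': array([[ 6.64918666e-04, -9.70739560e-01, -2.40133848e-01,
         6.68709554e+01],
       [ 9.99998317e-01,  2.34829477e-04,  1.81964886e-03,
        -1.77757317e-01],
       [-1.71001463e-03, -2.40134654e-01,  9.70738082e-01,
        -1.70327185e+02],
       [ 0.00000000e+00,  0.00000000e+00,  0.00000000e+00,
         1.00000000e+00]])}
```

View pics/top0.png

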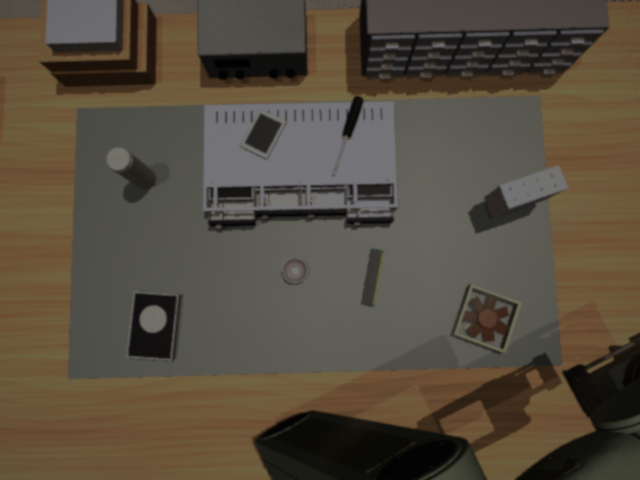

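View pics/side0.png

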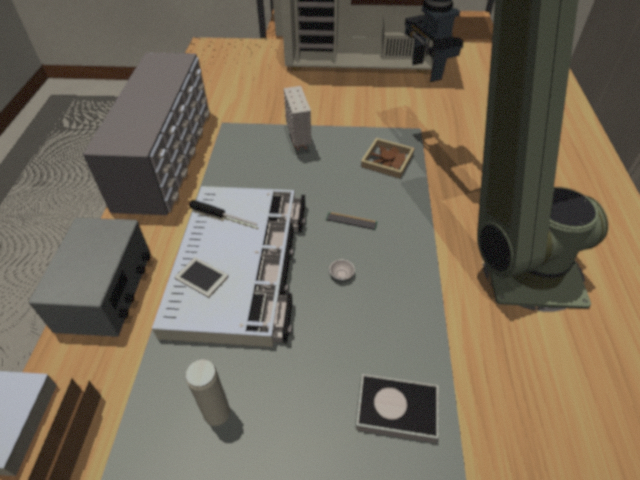

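Top view: the two end trays (about (232,220) and (370,216) px) stand out, and the middle two sit back. I'll enlarge the view and get coordinates.

```bash
cat > h.py <<'E'
import numpy as np, cv2
from workcell import *
def ray(n,uv,z):
    m=camera_model(n);R=cv2.Rodrigues(m["rvec"])[0];t=m["tvec"]
    C=-R.T@t; d=R.T@np.array([(uv[0]-m["cx"])/m["fx"],(uv[1]-m["cy"])/m["fy"],1])
    return (C+d*(z-C[2])/d[2])
def proj(n,p):
    m=camera_model(n);R=cv2.Rodrigues(m["rvec"])[0];q=R@np.array(p,float)+m["tvec"]
    return [m["fx"]*q[0]/q[2]+m["cx"],m["fy"]*q[1]/q[2]+m["cy"]]
E
python3 - <<'E'
from h import *
im=cv2.imread("pics/top0.png")[90:240,190:410]
im=cv2.convertScaleAbs(im,alpha=1.6,beta=20)
cv2.imwrite("pics/c.png",cv2.resize(im,None,fx=3.6,fy=3.6,interpolation=cv2.INTER_CUBIC))
for uv in [(204,103),(395,101),(204,216),(397,208)]: print(uv,ray("top",uv,48).round(1))
for uv in [(294,271)]: print(uv,ray("top",uv,22).round(1))
for uv in [(376,250),(370,305),(475,215)]: print(uv,ray("top",uv,4).round(1))
E
```

```text
(204, 103) [842.8 240.1  48. ]
(395, 101) [ 834.5 -203.4   48. ]
(204, 216) [576.2 239.9  48. ]
(397, 208) [ 582.  -196.6   48. ]
(294, 271) [448.1  40.7  22. ]
(376, 250) [ 492.9 -149.6    4. ]
(370, 305) [ 366.5 -130.7    4. ]
(475, 215) [ 568.7 -384.3    4. ]
```

View pics/c.png

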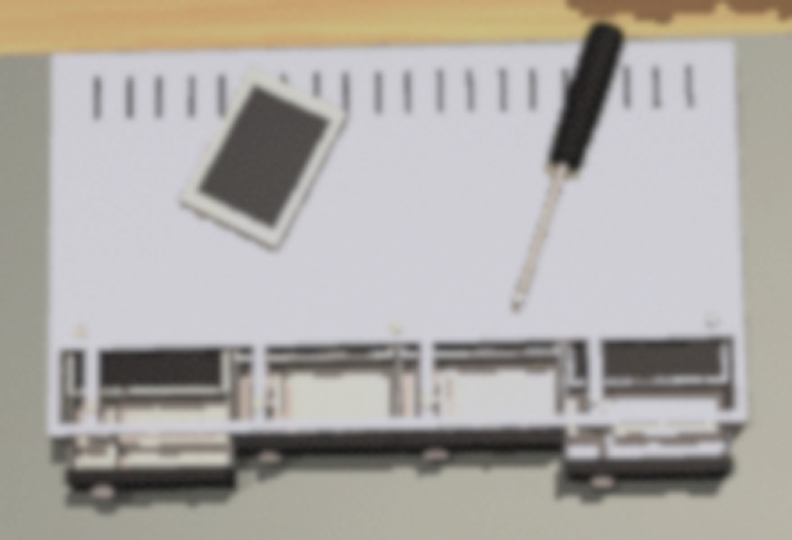

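The crop shows the cover's corners and confirms that the left-end and right-end trays are out. Next I fit the rack pose.

```bash
python3 - <<'E'
from h import *
from scipy.optimize import least_squares
f=lambda u,v:(190+u/3.6,90+v/3.6)
uv=np.array([f(48,428),f(745,418),f(51,55),f(735,42)])
L=np.array([[0,220,48],[0,-220,48],[250,220,48],[250,-220,48]])
def W(p,l):
    c,s=np.cos(p[2]),np.sin(p[2]);return np.array([p[0]+c*l[0]-s*l[1],p[1]+s*l[0]+c*l[1],l[2]])
r=least_squares(lambda p:np.ravel([proj("top",W(p,l)) for l in L]-uv),[590,20,0])
p=r.x;print(p[:2],np.degrees(p[2]),r.fun.round(1))
print([ray("top",f(*q),43).round(1) for q in[(68,470),(233,466),(567,462),(727,456)]])
for y in(159,-159):
    for x in(-30,-10): print(y,x,[W(p,[x,y+d,43]).round(1) for d in (52,0,-12,-52)])
# command to a spot 70 before the front, bay -159-12
s=state();from scipy.spatial.transform import Rotation as Ro
R=Ro.from_euler("xyz",s["ee_rot"],degrees=True).as_matrix()
t=W(p,[-80,-171,120]);print(t,R.T@(t-s["ee_pos"]))
E
```

```text
[587.43214429  22.27841142] -0.7045033393298806 [-0.4  1.1  0.5  0.7  0.2 -1.2 -0.3 -0.7]
[array([566.4, 229.9,  43. ]), array([565.9, 126. ,  43. ]), array([562.4, -84.2,  43. ]), array([ 563.4, -185. ,   43. ])]
159 -30 [array([560. , 233.6,  43. ]), array([559.4, 181.6,  43. ]), array([559.2, 169.6,  43. ]), array([558.8, 129.6,  43. ])]
159 -10 [array([580. , 233.4,  43. ]), array([579.4, 181.4,  43. ]), array([579.2, 169.4,  43. ]), array([578.7, 129.4,  43. ])]
-159 -30 [array([556.1, -84.3,  43. ]), array([ 555.5, -136.3,   43. ]), array([ 555.3, -148.3,   43. ]), array([ 554.8, -188.3,   43. ])]
-159 -10 [array([576.1, -84.6,  43. ]), array([ 575.5, -136.6,   43. ]), array([ 575.3, -148.6,   43. ]), array([ 574.8, -188.6,   43. ])]
[ 505.33564537 -147.72501462  120.        ] [ 397.48710146 -229.16864454   93.55394518]
```

Request:
arm_command --deltas "48 -28 0 0 0 0 0; 50 -29 0 0 0 0 0; 50 -29 0 0 0 0 0; 50 -29 0 0 0 0 0; 50 -29 0 0 0 0 0" --force 30

```text
time_s: 0.72
ee_pos: [406.0, -286.4, 213.7]
ee_rot: [-180.0, 0.0, 24.7]
force: [0.3, -0.6, 0.1]
gripper_width: 44.2
```

Request:
arm_command --deltas "50 -29 0 0 0 0 0; 50 -29 0 0 0 0 0; 20 -11 30 0 0 8.5 0; 0 0 30 0 0 8.5 0; 0 0 30 0 0 8.4 0"

```text
time_s: 1.35
ee_pos: [485.5, -174.6, 122.7]
ee_rot: [-180.0, 0.0, -0.9]
force: [-0.4, -0.3, 0.1]
gripper_width: 0.1
```

```bash
python3 - <<'E'
from h import *
s=state();print(s["time_s"],s["ee_pos"],s["ee_rot"],s["force"],s["gripper_width"])
cv2.imwrite("pics/w1.png",grab_frame("wrist")[:,:,::-1])
E
```

```text
1.35 [ 485.52474994 -174.60726354  122.73231873] [-1.79997123e+02  2.89067891e-02 -9.23787027e-01] [-0.35829521 -0.25563017  0.10163807] 0.07134047450288006
```

View pics/w1.png

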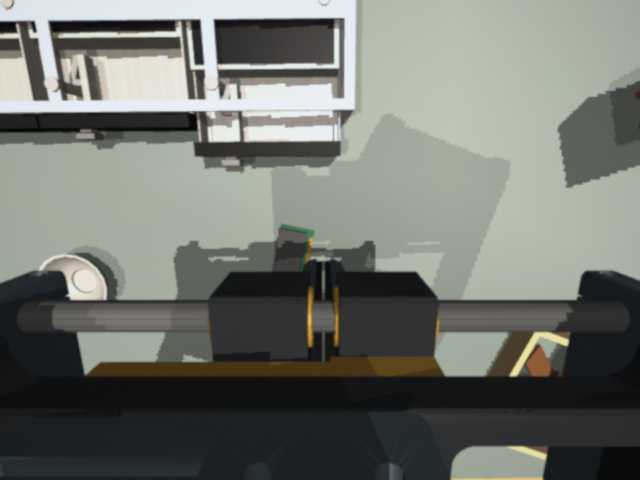

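The wrist view shows the right-end tray standing out, bezel front edge from (194,156) to (341,155) and tab at (231,161). The dish is at (72,280) and the memory module at (297,245).

```bash
cat >> h.py <<'E'
from scipy.spatial.transform import Rotation as Ro
def wray(uv,z,pos,rot):
    m=camera_model("wrist");R=Ro.from_euler("xyz",rot,degrees=True).as_matrix()
    M=m["mount"]; C=R@M[:3,3]+pos; d=R@M[:3,:3]@np.array([(uv[0]-m["cx"])/m["fx"],(uv[1]-m["cy"])/m["fy"],1])
    return (C+d*(z-C[2])/d[2]).round(1)
E
python3 - <<'E'
from h import *
P=[485.5,-174.6,122.7];Q=[-180,.03,-.92]
for uv,z in [((194,156),43),((341,155),43),((0,132),43),((196,130),43),((354,110),48),((0,114),48),((312,232),7)]: print(uv,wray(uv,z,P,Q))
E
```

```text
(194, 156) [556.8 -84.4  43. ]
(341, 155) [ 555.8 -189.    43. ]
(0, 132) [575.1  49.5  43. ]
(196, 130) [574.3 -87.7  43. ]
(354, 110) [ 585.1 -197.6   48. ]
(0, 114) [586.2  42.1  48. ]
(312, 232) [ 492.7 -165.8    7. ]
```

Request:
arm_command --deltas "15 -13 15 0 0 0 0; 15 -12 20 0 0 0 0; 0 0 30 0 0 0 0; 0 0 25 0 0 0 0; 0 0 10 0 0 0 0"

```text
time_s: 2.02
ee_pos: [516.3, -150.1, 23.0]
ee_rot: [-180.0, 0.0, -0.6]
force: [0.7, 0.2, -0.1]
gripper_width: 0.5
```

Request:
arm_command --deltas "4 0 0 0 0 0 0; 4 0 0 0 0 0 0; 4 0 0 0 0 0 0; 3 0 0 0 0 0 0; 0 0 0 0 0 0 0"

```text
time_s: 2.65
ee_pos: [531.2, -150.9, 24.2]
ee_rot: [180.0, -0.0, -0.7]
force: [-0.4, -0.8, 0.0]
gripper_width: 0.7
```

Request:
arm_command --deltas "2 0 0 0 0 0 0; 2 0 0 0 0 0 0; 2 0 0 0 0 0 0; 2 0 0 0 0 0 0; 0 0 0 0 0 0 0"

```text
time_s: 3.28
ee_pos: [538.8, -150.9, 23.9]
ee_rot: [180.0, 0.0, -0.7]
force: [-0.0, -0.3, 0.3]
gripper_width: 0.1
```

Request:
arm_command --deltas "1 0 0 0 0 0 0; 1 0 0 0 0 0 0; 1 0 0 0 0 0 0; 1 0 0 0 0 0 0; 0 0 0 0 0 0 0"

```text
time_s: 3.9
ee_pos: [541.4, -150.9, 23.8]
ee_rot: [-180.0, 0.2, -0.7]
force: [-5.3, -1.2, 3.1]
gripper_width: 0.3
```

Request:
arm_command --deltas "3 0 0 0 0 0 0; 3 0 0 0 0 0 0; 3 0 0 0 0 0 0; 3 0 0 0 0 0 0; 0 0 0 0 0 0 0"

```text
time_s: 4.53
ee_pos: [553.4, -151.0, 23.7]
ee_rot: [-180.0, 0.2, -0.7]
force: [-5.3, -0.6, 3.1]
gripper_width: 0.2
```

Request:
arm_command --deltas "2 0 0 0 0 0 0; 2 0 0 0 0 0 0; 2 0 0 0 0 0 0; 1 0 0 0 0 0 0; 0 0 0 0 0 0 0"

```text
time_s: 5.15
ee_pos: [560.2, -151.0, 23.7]
ee_rot: [-180.0, 0.2, -0.7]
force: [-5.7, 0.6, 3.5]
gripper_width: 0.5
```

Request:
arm_command --deltas "1 0 0 0 0 0 0; 1 0 0 0 0 0 0; 1 0 0 0 0 0 0; 1 0 0 0 0 0 0; 1 0 0 0 0 0 0"

```text
time_s: 5.78
ee_pos: [564.8, -151.1, 23.7]
ee_rot: [-180.0, 0.2, -0.7]
force: [-5.9, -0.6, 4.7]
gripper_width: 0.4
```

Request:
arm_command --deltas "0 0 0 0 0 0 0; 0 0 0 0 0 0 0"

```text
time_s: 6.02
ee_pos: [565.0, -151.1, 23.7]
ee_rot: [-180.0, 0.2, -0.7]
force: [-6.6, -0.4, 3.9]
gripper_width: 0.2
```

Request:
arm_command --deltas "-2 0 0 0 0 0 0; -2 0 0 0 0 0 0; -2 0 0 0 0 0 0; -2 0 0 0 0 0 0; 0 0 0 0 0 0 0"

```text
time_s: 6.65
ee_pos: [559.2, -151.1, 23.9]
ee_rot: [180.0, -0.0, -0.7]
force: [-2.7, 0.5, -1.4]
gripper_width: 0.8
```

Request:
arm_command --deltas "-2 0 0 0 0 0 0; -2 0 0 0 0 0 0; -2 0 0 0 0 0 0; 0 0 0 0 0 0 0"

```text
time_s: 7.15
ee_pos: [553.0, -151.2, 24.1]
ee_rot: [180.0, -0.0, -0.7]
force: [0.3, -0.8, -0.8]
gripper_width: 0.8
```

```bash
python3 - <<'E'
from h import *
s=state();print(s["time_s"],s["ee_pos"],s["ee_rot"],s["force"])
cv2.imwrite("pics/w2.png",grab_frame("wrist")[:,:,::-1])
E
```

```text
7.15 [ 553.02952818 -151.18601014   24.1315888 ] [ 1.79986868e+02 -4.10784284e-02 -7.23411913e-01] [ 0.31577581 -0.75792458 -0.77109881]
```

View pics/w2.png

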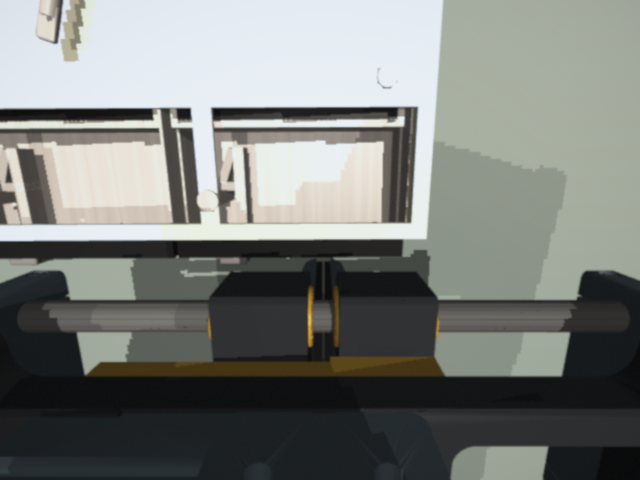

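The right-end tray is now level with its neighbour: both front edges are at about row 257 and the catch is behind the pin. On to the left-end tray.

Request:
arm_command --deltas "-18 0 0 0 0 0 0; -20 0 0 0 0 0 0; 0 0 -25 0 0 0 0; 0 -30 -20 0 0 0 0; 0 -45 0 0 0 0 0"

```text
time_s: 7.82
ee_pos: [517.6, -75.9, 70.8]
ee_rot: [179.9, -0.3, -0.9]
force: [0.3, 0.8, -0.8]
gripper_width: 0.7
```

Request:
arm_command --deltas "0 -50 0 0 0 0 0; 0 -50 0 0 0 0 0; 0 -50 0 0 0 0 0; 0 -50 0 0 0 0 0; 0 -44 0 0 0 0 0"

```text
time_s: 8.45
ee_pos: [519.0, 170.3, 69.1]
ee_rot: [-180.0, -0.1, -0.7]
force: [-0.3, -0.2, 0.2]
gripper_width: 0.3
```

Request:
arm_command --deltas "0 0 0 0 0 0 0; 0 0 0 0 0 0 0"

```text
time_s: 8.7
ee_pos: [518.7, 168.0, 68.8]
ee_rot: [180.0, 0.0, -0.7]
force: [-0.3, 0.1, 0.6]
gripper_width: 0.1
```

```bash
python3 - <<'E'
from h import *
s=state();print(s["time_s"],s["ee_pos"],s["ee_rot"],s["force"])
cv2.imwrite("pics/w3.png",grab_frame("wrist")[:,:,::-1])
E
```

```text
8.7 [518.69408367 168.03529559  68.82391657] [ 1.79967917e+02  1.41844267e-02 -6.87589211e-01] [-0.32907618  0.14369193  0.61256754]
```

View pics/w3.png

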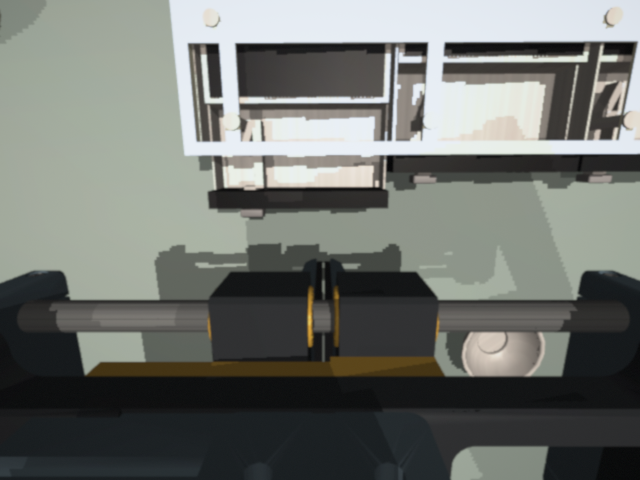

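The left-end tray's bezel spans columns 208–388 with its front edge at row 207. The fingers, at column 323, are about 14 mm right of its middle, clear of the tab.

```bash
python3 - <<'E'
from h import *
for uv in [(208,207),(388,206),(500,172)]: print(wray(uv,43,[518.7,168,68.8],[179.97,0,-.69]))
E
```

```text
[560.1 233.6  43. ]
[559.5 129.5  43. ]
[578.   66.9  43. ]
```

Request:
arm_command --deltas "0 0 20 0 0 0 0; 0 0 20 0 0 0 0; 0 0 5 0 0 0 0; 5 0 0 0 0 0 0; 5 0 0 0 0 0 0"

```text
time_s: 9.38
ee_pos: [530.1, 168.1, 24.8]
ee_rot: [-180.0, -0.1, -0.7]
force: [0.4, -0.3, 1.1]
gripper_width: 0.6
```

Request:
arm_command --deltas "4 0 0 0 0 0 0; 4 0 0 0 0 0 0; 3 0 0 0 0 0 0; 1 0 0 0 0 0 0; 0 0 0 0 0 0 0"

```text
time_s: 10.0
ee_pos: [540.8, 168.1, 23.9]
ee_rot: [180.0, 0.0, -0.7]
force: [-1.3, 0.7, -0.1]
gripper_width: 0.2
```

Request:
arm_command --deltas "1 0 0 0 0 0 0; 1 0 0 0 0 0 0; 1 0 0 0 0 0 0; 1 0 0 0 0 0 0; 0 0 0 0 0 0 0"

```text
time_s: 10.62
ee_pos: [543.4, 168.0, 23.8]
ee_rot: [180.0, 0.2, -0.7]
force: [-4.8, 0.2, 3.7]
gripper_width: 0.2
```

Request:
arm_command --deltas "3 0 0 0 0 0 0; 3 0 0 0 0 0 0; 3 0 0 0 0 0 0; 3 0 0 0 0 0 0; 2 0 0 0 0 0 0"

```text
time_s: 11.25
ee_pos: [556.8, 167.8, 23.7]
ee_rot: [180.0, 0.3, -0.7]
force: [-6.0, 1.6, 4.0]
gripper_width: 0.6
```

Request:
arm_command --deltas "2 0 0 0 0 0 0; 2 0 0 0 0 0 0; 1 0 0 0 0 0 0; 1 0 0 0 0 0 0; 0 0 0 0 0 0 0"

```text
time_s: 11.88
ee_pos: [563.2, 167.8, 23.7]
ee_rot: [180.0, 0.2, -0.7]
force: [-4.8, 0.9, 2.8]
gripper_width: 0.2
```

Request:
arm_command --deltas "1 0 0 0 0 0 0; 1 0 0 0 0 0 0; 1 0 0 0 0 0 0; 1 0 0 0 0 0 0; 0 0 0 0 0 0 0"

```text
time_s: 12.5
ee_pos: [567.0, 167.7, 23.7]
ee_rot: [180.0, 0.2, -0.7]
force: [-6.5, 1.6, 4.3]
gripper_width: 0.5
```

Request:
arm_command --deltas "0.5 0 0 0 0 0 0; 0.5 0 0 0 0 0 0; 0.5 0 0 0 0 0 0; 0 0 0 0 0 0 0; 0 0 0 0 0 0 0"

```text
time_s: 13.12
ee_pos: [568.4, 167.7, 23.7]
ee_rot: [180.0, 0.2, -0.7]
force: [-6.1, 1.4, 3.4]
gripper_width: 0.5
```

Request:
arm_command --deltas "-2 0 0 0 0 0 0; -2 0 0 0 0 0 0; -2 0 0 0 0 0 0; -2 0 0 0 0 0 0; -2 0 0 0 0 0 0"

```text
time_s: 13.75
ee_pos: [561.6, 167.8, 24.0]
ee_rot: [-180.0, -0.2, -0.7]
force: [0.1, 0.0, -0.5]
gripper_width: 0.5
```

Request:
arm_command --deltas "-4 0 0 0 0 0 0; -6 0 0 0 0 0 0; -15 0 0 0 0 0 0; -15 0 0 0 0 0 0; 0 0 -20 0 0 0 0"

```text
time_s: 14.38
ee_pos: [516.7, 167.8, 42.8]
ee_rot: [179.9, 0.3, -0.7]
force: [1.4, 0.0, 0.5]
gripper_width: 0.7
```

Request:
arm_command --deltas "-15 50 -25 0 0 0 0; -15 50 -25 0 0 0 0; 0 50 -25 0 0 0 0; 0 0 0 0 0 0 0; 0 0 0 0 0 0 0"

```text
time_s: 15.0
ee_pos: [487.7, 19.1, 118.7]
ee_rot: [-180.0, 0.0, -0.7]
force: [0.4, -0.8, 0.2]
gripper_width: 0.5
```

```bash
python3 - <<'E'
from h import *
s=state();print(s["time_s"],s["ee_pos"],s["ee_rot"],s["force"])
a=grab_frame("wrist")[:260,:,::-1]
b=cv2.convertScaleAbs(grab_frame("top")[90:300,190:410,::-1],alpha=1.6,beta=20)
cv2.imwrite("pics/w4.png",np.vstack([a,cv2.resize(b,(356,340),interpolation=cv2.INTER_CUBIC) if 0 else cv2.copyMakeBorder(cv2.resize(b,(356,340)),0,0,0,284,0)]))
E
```

```text
15.0 [487.66443739  19.12505795 118.66356652] [-1.79977922e+02  2.85391443e-02 -7.46135485e-01] [ 0.42954437 -0.75807278  0.15303118]
```

View pics/w4.png

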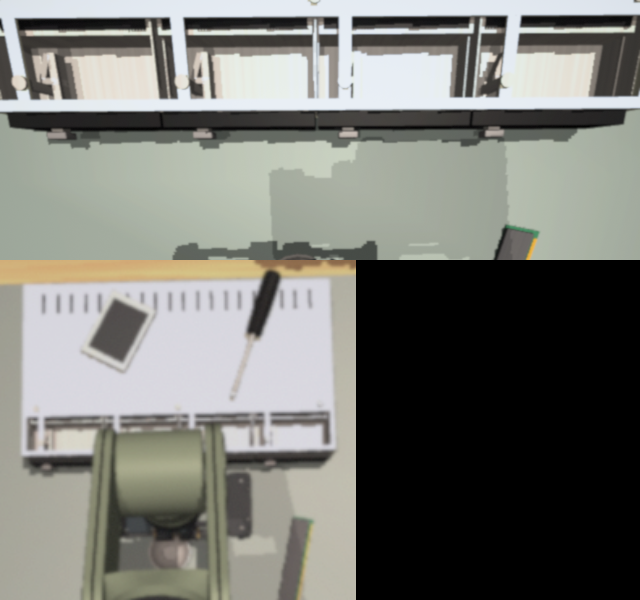

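All four bezels are now level, with front edges at about row 128 and tabs at about row 133. The loose parts are where they were and the arm is clear, so I'm handing in.

```bash
python3 -c "
from workcell import *
print(job_done())"
```

```text
the job is handed in; nothing more can be done
None
```

Both sprung-out trays, at the right and left ends of the rack, are pushed in and latched. I used the shut fingertips on the right half of each face and stopped at about 24–25 mm, short of the 30 mm back stop. Readings between moves stayed below about 8 N.

- **Trays:** the last wrist picture shows all four faces level.
- **Contact:** the force reading was near zero when I let go and moved away.
- **Surroundings:** the loose parts in view had not moved. The arm hid part of the last top view, and the spare disk, fan, cooler and spray can were outside it. The arm never went near those four.
- **Time:** the job was handed in at about 15 s, with no failed or conflicting checks.

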